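Gauge the jack bore of a shoe last

TASK

Take the depth gauge out of its stand and lower its rod into the bore in the top of the longer shoe last, pushing it gently down past the drag of its sliding stop until the rod bottoms out. Keep it pressed on the bottom with a light, steady pressure (about 10 N on the bottom itself, never above 25 N) for a second and a half, then let go and leave the gauge standing upright there, rod on the bottom and stop resting on the rim, so that the depth can be read. Leave the shorter last and the other things on the counter alone.

Things in the scene. Friction and masses are not known exactly. Their poses are not given: they have to be found in the camera images.
- gauge_handle (a point): Centre of the grip of the depth gauge, a loose hand tool of about 0.16 kg standing upright in its stand: a round dark wooden handle 24 mm in diameter and 56 mm long (grip it anywhere round it), under it a steel flange 40 mm in diameter and 6 mm thick, under that a straight steel rod 10 mm in diameter. This point is on the axis, half-way up the handle, 28 mm above the flange's top; z points up along the rod's axis, away from the tip.
- gauge_tip (a point): Centre of the lower end of the gauge's rod, 122 mm below the handle centre and 88 mm below the flange's underside; the last 4 mm taper to 6 mm in diameter. While the gauge is in its stand the tip is 12 mm above the counter, inside the tube.
- depth_stop (a joint): Position (m) of the stop, a brass collar 27 mm in diameter and 10 mm high that slides along the rod with a drag of about 5 N and stays where it is left: 0 when its underside is 12 mm above the tip, growing as it goes up the rod (top of its travel 0.066). It is too wide for the bore: as the rod is pushed in, the rim carries the stop up the rod. It starts 12 to 24 mm above the tip.
- stop_underside (a point): Centre of the underside of that stop, on the rod's axis.
- stand_mouth (a point): Centre of the top of the gauge's stand, an upright aluminium tube fixed to the counter, 44 mm outside and 32 mm inside diameter, 100 mm high, on an 84 mm round foot. The gauge's flange rests on this rim with the rod and stop hanging inside; it must be lifted straight up by 90 mm to come clear.
- last_long: The longer last: a pale wooden foot shape 280 mm long and up to 90 mm wide, fixed to the counter on a plywood board. Its origin is under its bore, on the counter; x points from the heel to the toe. The flat top of its heel, 54 mm across, is 105 mm above the counter.
- long_bore_mouth (a point): Centre of the mouth of the blind bore in the longer last, 105 mm above the counter. The bore is vertical, 13 mm in diameter, brass-rimmed, with a rigid flat bottom (bore_plug in the rules; depth_gauge_c0 is the steel rod). It is 45 to 58 mm deep, not known beforehand, to be felt: the push rises sharply over the stop's drag.
- last_short: The shorter last, 180 mm long, otherwise the same shape and also with a bore in its top; not to be touched. Its origin is under its bore, on the counter; x points from the heel to the toe; its flat top is 105 mm above the counter.
- polish_tin: Flat round steel tin, 54 mm in diameter, 22 mm high; bystander, origin at its underside.
- thread_spool: White spool, 40 mm in diameter, 50 mm high; bystander, origin at its underside.
- cobbler_hammer: Hammer lying on the counter; bystander, origin at its underside.
- shoe_brush: Brush lying on the counter; bystander, origin at its underside.
- trim_knife: Trimming knife lying on the counter, 190 mm long; bystander, origin at the underside.
- glue_jar: Amber glass jar, 64 mm in diameter, 85 mm high; bystander, origin at its underside.
- heel_block: Black rubber heel block, 60 mm long, 36 mm high; bystander, origin at its underside.
Mind the look-alikes: they are no part of the job. Leave any turquoise or yellow look-alike of the part that bears stand_mouth alone. What is shaped like the part that bears gauge_handle but purple is not meant.

How it is judged (in metres and radians):
On the way, in this order (a step that is already met when the one before it is completed fails the run):
1. the gauge has been lifted clear of its stand (z of gauge_tip in the frame of stand_mouth above 0 m), for 0.1 s.
2. the rod is bottomed in the longer last's bore, its stop on the rim, and is pressed on the bottom with 3 to 20 N for 1 s (contact force between depth_gauge_c0 and bore_plug between 3 and 20 N and horizontal distance between stop_underside and long_bore_mouth below 0.006 m and z of stop_underside in the frame of long_bore_mouth below 0.002 m), for 1 s.
At the end, for the whole second after the job is handed in: the gauge stands released and at rest in the longer last's bore, within 0.12 rad of upright, its rod at the bottom and its stop's underside within 2 mm of the rim (horizontal distance between gauge_tip and long_bore_mouth below 0.006 m and z of gauge_tip in the frame of long_bore_mouth below -0.043 m and z of stop_underside in the frame of long_bore_mouth below 0.002 m and distance between gauge_tip and bore_plug below 0.022 m and angle between gauge_handle's own z axis and vertical below 0.12 rad and not (contact force between depth_gauge and the fingers above 0.05 N) and linear speed of depth_gauge below 0.01 m/s); the robot touches nothing.
It fails at once if the rod presses on the bottom of the bore with more than 25 N (contact force between depth_gauge_c0 and bore_plug above 25 N).
It fails at once if the gauge, the fingers or the arm touch the shorter last (over 1 N) (contact force between any of depth_gauge, the fingers, the arm and last_short above 1 N).
It fails at once if a bystander is disturbed (moved over 30 mm) (distance of any of polish_tin, thread_spool, cobbler_hammer, shoe_brush, trim_knife, glue_jar, heel_block from where it was at the start of the episode above 0.03 m).
It also fails if it takes over 69 s, if anything falls off the work surface, if the arm or the gripper's body presses on something with over 40 N, if the wrist force passes 120 N, or if a joint passes its speed limit or range.

ROBOT

A 6-joint arm with a two-finger parallel gripper is mounted at the origin on the work surface. World frame = base frame: x ahead of the robot, y to its left, z up, the work surface at z = 0. Lengths are in m, angles in degrees, forces in N, time in s.
With the tool pointing down it reaches from about 0.25 to 0.725 m from the base axis. Payload 9.7 kg.
Tool frame: the origin (TCP) lies midway between the tips of the shut fingers; the grasp point (between the pads) lies 19 mm behind it; z points along the fingers, y is the line along which they close (so a half turn about z gives the same grasp; the last joint's range is limited). The gripper opens to 85 mm and grips with 20 to 120 N. Pads are 22 mm wide; open, the fingers measure 114 mm over their backs; the gripper's body (76 mm by 85 mm) begins 54 mm behind the grasp point. The pads swing forward as they close: fully open they stand 13 mm farther back than shut.
Start: joints at [65.661, 4.979, 10.078, 95.1, 0, 90], TCP at [0.227, 0.501, 0.231] pointing down, gripper open.
Joint ranges: [-179.16, 179.16], [-48.56, 103.87], [-65.8, 70.77], [-126.05, 130.52], [-82.76, 87.17], [-180, 180]. Speed limits (degrees/s): [127.2, 127.2, 147.25, 180, 180, 180].

INTERFACE

Orientations are given as [roll, pitch, yaw] about the fixed x, y, z axes, in that order (R = Rz(yaw) Ry(pitch) Rx(roll)).
In Python, from workcell import bot gives the robot as it stands.
- The arm moves only by the shell command python3 -m crank 'ROWS' [FORCE]. ROWS is JSON, a list of rows, each an object with "gripper": the finger opening in mm, from 0 to 85.4; "travel": the shift along the tool's x, y, z in mm, a list of three; "twist": the turn, a rotation vector about the tool's x, y, z in rad, a list of three. In form: [{"gripper": gripper, "travel": [tx, ty, tz], "twist": [rx, ry, rz]}, ...]. A call has 1 to 12 rows; each row shifts and turns the commanded pose from where the row before left it, along the tool's axes as they then stand; what a row does not reach is not made up. A row lasts 1/8 s, in which the tool goes at most 62.5 mm and 10.7 degrees, less where a joint would pass 70% of its speed; a pose out of reach is approached as far as the arm can. A call is refused whole if a number of a shift passes 62.5 or a number of a turn 0.188, either way. A call with a gripper value outside its range is refused whole. The fingers move at their own pace and stop on an object; FORCE is the grip in N (left out, the last holds). Time passes only in rows, so rows that do not move let the fingers close. It gives the time, the measured TCP pose, the force, the opening and the grip force at its end, in the units of the state.
- bot.get_obs(): the state, without advancing time (a new reading comes with each control period).
- bot.camera(name): name is "scene" or "top" or "wrist"; returns the picture (480x640x3 uint8, red, green, blue); there is no depth.
- bot.calibration(name): a dict with "vfov" (degrees; the focal length in pixels is half the picture's height over the tangent of half this angle, whatever the lens; pixels are square), "cx", "cy" (the principal point, pixels), "k1" (the pictures are not rectified: a ray, as slopes to the right and down, at radius r is drawn at 1 + k1 r^2 times it, then the intrinsics apply), "camera_from_world" (4x4, takes a point from world to camera coordinates). Camera axes: x right, y down, z forward; pixel columns grow to the right and rows downward; lengths in m; the calibration is good to about 2 mm. A picture is of the moment at which its call begins: read the wrist's pose just before it. calibration takes no time and is no camera call; for the wrist camera it gives the pose at the moment of the call.
- bot.job_done(): hands the job in; it is judged then, once.
The state is a dict: "time": time; "q": joint angles; "qd": joint speeds; "joint_efforts": joint torques, N m; "ee_pos": TCP position; "tcp_rot": TCP orientation; "wrist_force": force on the tool from outside, world axes, zero at the start; "torque": the same for the moment, N m; "opening": finger opening in m; "grasp_force": force on a finger pad.
Only numpy, scipy, OpenCV 4.12 (cv2) and the standard library are available. Lean on these libraries where they do the work, as an engineer would, in place of code of your own. Each camera call takes 0.05 s, during which the arm holds its last target. There are 200 camera calls.

## Working session

There is one attempt and no reset: what is moved stays moved. The work goes in short steps, Python scripts to look and compute and a shell command to move; the robot and the scene stay as the last step left them, time stands still between calls to the robot, and variables do not carry over. Pictures are saved under pics/ and viewed, at most 10 in all, crops included, and the job is handed in when it is done.

```bash
mkdir -p pics; ls; python3 - <<'E'
from workcell import bot
import cv2
print(bot.get_obs())
for n in("scene","top"):
    im=bot.camera(n); cv2.imwrite(f"pics/{n}0.png",im[:,:,::-1]); c=bot.calibration(n); print(n,c)
E
```

```text
pics
{'time': 0.0, 'q': array([6.56606462e+01, 5.01095019e+00, 1.00338840e+01, 9.50991915e+01,
       1.08009612e-03, 9.00002769e+01]), 'qd': array([-0.02823982,  0.0028781 ,  0.02557954, -0.02187863, -0.01590037,
        0.03760697]), 'joint_efforts': array([ 9.80627337e-04, -5.20386457e+01,  4.64806330e+01,  1.60690286e-02,
        6.04610045e-05, -3.25251710e-05]), 'ee_pos': array([0.22657733, 0.5009086 , 0.2305794 ]), 'tcp_rot': array([-1.79923742e+02, -1.07972661e-03,  1.55660368e+02]), 'wrist_force': array([0.37649676, 0.33540943, 0.63904201]), 'torque': array([-0.00318672,  0.07427958, -0.01526688]), 'grasp_force': 0.0, 'opening': 0.08539243062949005}
scene {'vfov': 51.54359258690278, 'cx': 308.50704793373546, 'cy': 230.18718658345415, 'k1': -0.017584462172153374, 'camera_from_world': array([[ 0.67401723,  0.73860699, -0.01266838, -0.34096222],
       [ 0.50339163, -0.47178693, -0.72388809, -0.14107574],
       [-0.54064558,  0.48153588, -0.68980109,  1.4367652 ],
       [ 0.        ,  0.        ,  0.        ,  1.        ]])}
top {'vfov': 46.10077403885297, 'cx': 312.64501218425653, 'cy': 237.49746545427888, 'k1': -0.11249714049965848, 'camera_from_world': array([[ 0.01628149, -0.99984826, -0.00619384,  0.0164347 ],
       [-0.99535632, -0.01561994, -0.09498322,  0.46924988],
       [ 0.09487206,  0.00771154, -0.9954596 ,  1.47577093],
       [ 0.        ,  0.        ,  0.        ,  1.        ]])}
```

View pics/scene0.png

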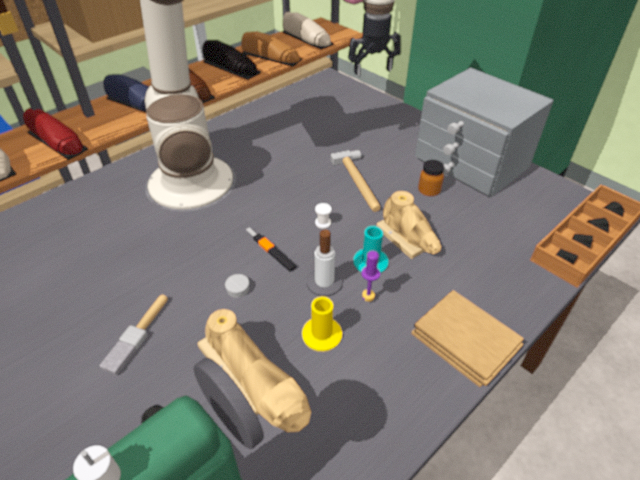

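View pics/top0.png

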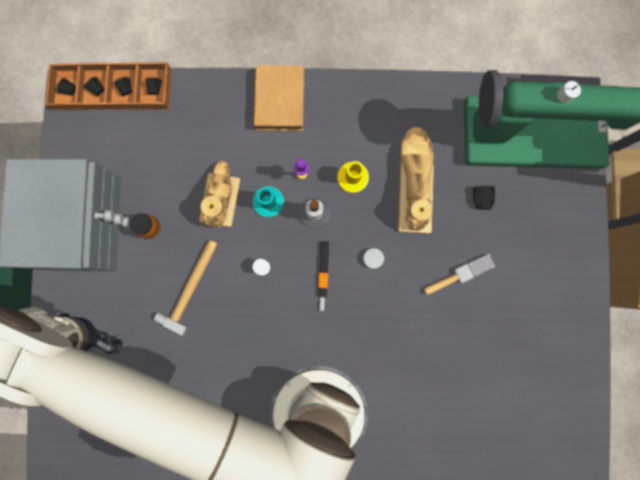

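The scene view shows the gauge (brown handle at 325,242 in the grey tube), the long last's bore at about (222,318), and the short last at (402,200). In the top view the handle is at about (314,203), the long bore at (421,210), with the toe up the picture.

```bash
cat > h.py <<'E'
import numpy as np, cv2
from workcell import bot
def ray(c,u,v):
    f=240/np.tan(np.radians(c["vfov"]/2)); d=np.array([(u-c["cx"])/f,(v-c["cy"])/f])
    K=np.eye(3); s=cv2.undistortPoints(d.reshape(1,1,2),K,np.array([c["k1"],0,0,0,0.]))[0,0]
    T=c["camera_from_world"]; R=T[:3,:3]
    return -R.T@T[:3,3], R.T@np.array([s[0],s[1],1.])
def onplane(c,u,v,z):
    o,d=ray(c,u,v); return o+d*(z-o[2])/d[2]
def proj(c,p):
    f=240/np.tan(np.radians(c["vfov"]/2)); T=c["camera_from_world"]; q=T[:3,:3]@p+T[:3,3]
    s=q[:2]/q[2]; s=s*(1+c["k1"]*(s@s)); return s*f+[c["cx"],c["cy"]]
def tri(rs):
    A=np.zeros((3,3));b=np.zeros(3)
    for o,d in rs:
        d=d/np.linalg.norm(d);P=np.eye(3)-np.outer(d,d);A+=P;b+=P@o
    p=np.linalg.solve(A,b); return p,[np.linalg.norm(np.cross(p-o,d/np.linalg.norm(d)))*1e3 for o,d in rs]
E
python3 - <<'E'
from h import *
a=cv2.imread("pics/scene0.png");b=cv2.imread("pics/top0.png")
def crop(im,x,y,w=28): return cv2.resize(im[y-w:y+w,x-w:x+w],(390,290*390//290),interpolation=cv2.INTER_CUBIC)[:,:]
def cr(im,x,y): return cv2.resize(im[y-18:y+18,x-24:x+24],(400,300),interpolation=cv2.INTER_CUBIC)
cv2.imwrite("pics/crop.png",np.vstack([np.hstack([cr(a,325,242),cr(a,222,318)]),np.hstack([cr(b,314,203),cr(b,421,210)])]))
for n,im,x,y in(("scene",a,325,242),("top",b,314,203)):
    w=im[y-20:y+20,x-20:x+20].astype(int); m=(w[:,:,2]-w[:,:,0]>25)&(w[:,:,2]<170)
    yy,xx=np.nonzero(m); print(n,m.sum(),xx.mean()+x-20,yy.mean()+y-20,xx.min()+x-20,xx.max()+x-20,yy.min()+y-20,yy.max()+y-20)
E
```

```text
scene 230 324.5173913043478 240.46521739130435 319 330 229 253
top 71 313.83098591549293 204.4788732394366 310 318 200 209
```

View pics/crop.png

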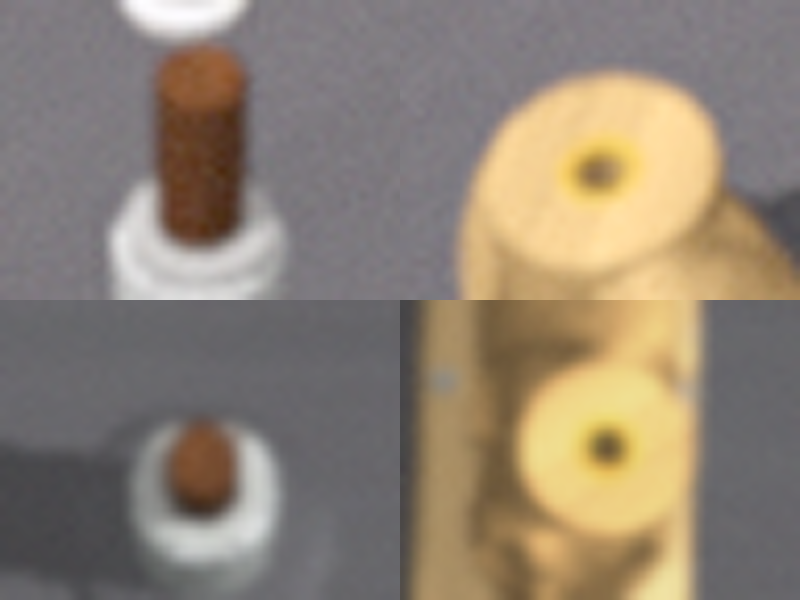

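The crops show the handle's top disc at scene (324.6,233.1) and top (313.6,203.1). The brass-rimmed bore is at scene (221.5,319.9) and top (421.3,209.3).

```bash
python3 - <<'E'
from h import *
S=bot.calibration("scene");T=bot.calibration("top")
for nm,s,t,z in(("handle",(324.6,233.1),(313.6,203.1),.162),("bore",(221.5,319.9),(421.3,209.3),.105)):
    print(nm,tri([ray(S,*s),ray(T,*t)]),onplane(S,*s,z),onplane(T,*t,z))
# others at ground approx (top)
for nm,p,z in(("spool",(261,267),.05),("teal",(266,196),.1),("purple",(301,167),.1),("yellow",(354,170),.09),("tin",(374,257),.022),("shortbore",(211,205),.105)):
    print(nm,onplane(T,*p,z).round(3))
R=bot.calibration("wrist"); print(R)
o=bot.get_obs(); print(o["ee_pos"],o["tcp_rot"])
E
```

```text
handle (array([0.53889944, 0.02064365, 0.15823641]), [np.float64(1.6504991728225817), np.float64(1.650499172822651)]) [0.54079867 0.01651214 0.162     ] [0.53935706 0.02190259 0.162     ]
bore (array([ 0.53665599, -0.25130527,  0.10419089]), [np.float64(0.9292650559284923), np.float64(0.9292650559284451)]) [ 0.5366836  -0.25233577  0.105     ] [ 0.53700513 -0.25034888  0.105     ]
spool [0.387 0.157 0.05 ]
teal [0.566 0.144 0.1  ]
purple [0.642 0.056 0.1  ]
yellow [ 0.638 -0.08   0.09 ]
tin [ 0.42  -0.139  0.022]
shortbore [0.54  0.282 0.105]
{'vfov': 62.92241112890046, 'cx': 322.364651082764, 'cy': 240.06580332001147, 'k1': 0.010058488473612064, 'camera_from_world': array([[ 0.41296712,  0.91074516, -0.00118992, -0.54838144],
       [ 0.86244218, -0.39064417,  0.32185496, -0.04201266],
       [ 0.29266301, -0.13394176, -0.94678824,  0.38039818],
       [ 0.        ,  0.        ,  0.        ,  1.        ]])}
[0.22658836 0.50094853 0.23068016] [-1.79934457e+02 -3.91955236e-04  1.55660452e+02]
```

```bash
python3 -m crank '[{"gripper":85,"travel":[-40,-26,0],"twist":[0,0,0]},{"gripper":85,"travel":[-40,-26,0],"twist":[0,0,0]},{"gripper":85,"travel":[-40,-26,0],"twist":[0,0,0]},{"gripper":85,"travel":[-40,-26,0],"twist":[0,0,0]},{"gripper":85,"travel":[-40,-26,0],"twist":[0,0,0]},{"gripper":85,"travel":[-40,-26,0],"twist":[0,0,0]},{"gripper":85,"travel":[-40,-26,0],"twist":[0,0,0]},{"gripper":85,"travel":[-40,-26,0],"twist":[0,0,0]},{"gripper":85,"travel":[-40,-26,0],"twist":[0,0,0]},{"gripper":85,"travel":[-40,-26,0],"twist":[0,0,0]},{"gripper":85,"travel":[-40,-26,0],"twist":[0,0,0]},{"gripper":85,"travel":[-43,-23,0],"twist":[0,0,0]}]' 30
python3 -m crank '[{"gripper":85,"travel":[0,0,0],"twist":[0,0,0.143]},{"gripper":85,"travel":[0,0,0],"twist":[0,0,0.143]},{"gripper":85,"travel":[0,0,0],"twist":[0,0,0.143]},{"gripper":85,"travel":[0,0,0],"twist":[0,0,0.143]},{"gripper":85,"travel":[0,0,0],"twist":[0,0,0.143]},{"gripper":85,"travel":[0,0,0],"twist":[0,0,0.143]},{"gripper":85,"travel":[0,0,0],"twist":[0,0,0.143]},{"gripper":85,"travel":[0,0,0],"twist":[0,0,0.143]},{"gripper":85,"travel":[0,0,0],"twist":[0,0,0]},{"gripper":85,"travel":[0,0,0],"twist":[0,0,0]}]'
cat > w.py <<'E'
import sys
from h import *
o=bot.get_obs(); c=bot.calibration("wrist"); im=bot.camera("wrist"); cv2.imwrite(f"pics/{sys.argv[1]}.png",im[:,:,::-1])
np.save(f"pics/{sys.argv[1]}.npy",c,allow_pickle=True); print(o["time"],o["ee_pos"],o["tcp_rot"],o["wrist_force"])
E
python3 w.py w1; python3 -c "
from h import *
c=np.load('pics/w1.npy',allow_pickle=True).item()
for p in([.5395,.020,.162],[.5395,.020,.106]): print(proj(c,np.array(p)))"
```

```text
time: 1.6
ee_pos: [0.5399, 0.019, 0.2311]
tcp_rot: [-180.0, -0.0, 155.6]
wrist_force: [0.5, 0.9, -0.4]
opening: 0.085
grasp_force: 0.0
time: 2.85
ee_pos: [0.5393, 0.0205, 0.2311]
tcp_rot: [-180.0, 0.0, 90.3]
wrist_force: [-0.4, 0.1, -0.5]
opening: 0.0849
grasp_force: 0.0
2.85 [0.53931949 0.02053251 0.23112296] [-1.79980791e+02  8.26248469e-04  9.02940725e+01] [-0.44276433  0.07359372 -0.54288796]
[322.46117336 256.85494275]
[322.42691062 228.41592868]
```

View pics/w1.png

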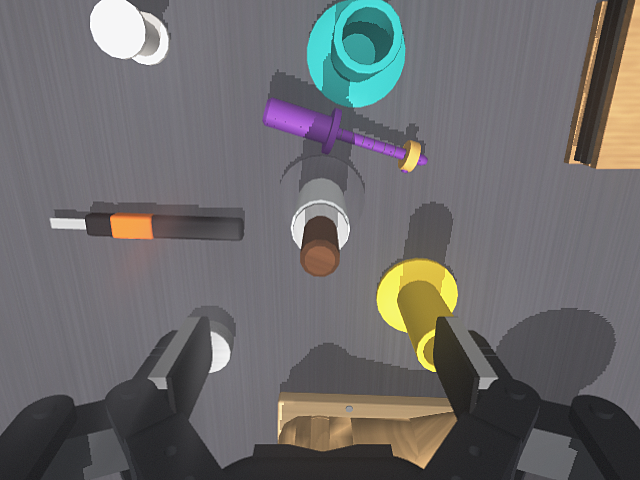

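The wrist view shows the handle's top disc at (320,260) in the clear, with fingers at lower left and right. The purple look-alike lies farther back, and yellow and turquoise stands are beside it.

```bash
python3 - <<'E'
from h import *
c=np.load('pics/w1.npy',allow_pickle=True).item(); im=cv2.imread('pics/w1.png').astype(int)
w=im[200:290,280:360]; m=((w[:,:,2]-w[:,:,0]>30)).astype(np.uint8)
yy,xx=np.nonzero(m); print(xx.min()+280,xx.max()+280,yy.min()+200,yy.max()+200)
# top disc brighter
d=((w[:,:,2]-w[:,:,0]>30)&(w[:,:,2]>115)); yy,xx=np.nonzero(d); print(xx.min()+280,xx.max()+280,yy.min()+200,yy.max()+200,xx.mean()+280,yy.mean()+200)
print(onplane(c,320,259.3,.162))
E
```

```text
300 339 239 276
301 339 245 276 319.63804491413475 260.1677675033025
[0.53808152 0.01847722 0.162     ]
```

```bash
python3 -m crank '[{"gripper":85,"travel":[-1,-1,20],"twist":[0,0,0]},{"gripper":85,"travel":[0,0,20],"twist":[0,0,0]},{"gripper":85,"travel":[0,0,20],"twist":[0,0,0]},{"gripper":85,"travel":[0,0,20],"twist":[0,0,0]},{"gripper":85,"travel":[0,0,20],"twist":[0,0,0]},{"gripper":85,"travel":[0,0,11],"twist":[0,0,0]},{"gripper":85,"travel":[0,0,0],"twist":[0,0,0]}]' 40
python3 -m crank '[{"gripper":40,"travel":[0,0,0],"twist":[0,0,0]},{"gripper":15,"travel":[0,0,0],"twist":[0,0,0]},{"gripper":15,"travel":[0,0,0],"twist":[0,0,0]},{"gripper":15,"travel":[0,0,0],"twist":[0,0,0]},{"gripper":15,"travel":[0,0,0],"twist":[0,0,0]},{"gripper":15,"travel":[0,0,0],"twist":[0,0,0]},{"gripper":15,"travel":[0,0,0],"twist":[0,0,0]},{"gripper":15,"travel":[0,0,0],"twist":[0,0,0]},{"gripper":15,"travel":[0,0,0],"twist":[0,0,0]}]'
python3 w.py w2
```

```text
time: 3.78
ee_pos: [0.538, 0.0195, 0.1198]
tcp_rot: [-179.9, 0.0, 90.2]
wrist_force: [-0.3, 0.4, -0.2]
opening: 0.0848
grasp_force: 0.0
time: 4.9
ee_pos: [0.5385, 0.0195, 0.1207]
tcp_rot: [180.0, -0.0, 90.1]
wrist_force: [-1.9, -0.4, 5.5]
opening: 0.0229
grasp_force: 39.8
4.9 [0.53849533 0.01949704 0.12066975] [ 1.79971139e+02 -6.17540263e-04  9.01131033e+01] [-1.93740423 -0.35020176  5.52259493]
```

```bash
python3 -m crank '[{"gripper":15,"travel":[0,0,-4],"twist":[0,0,0]},{"gripper":15,"travel":[0,0,-8],"twist":[0,0,0]},{"gripper":15,"travel":[0,0,-12],"twist":[0,0,0]},{"gripper":15,"travel":[0,0,-12],"twist":[0,0,0]},{"gripper":15,"travel":[0,0,-12],"twist":[0,0,0]},{"gripper":15,"travel":[0,0,-12],"twist":[0,0,0]},{"gripper":15,"travel":[0,0,-12],"twist":[0,0,0]},{"gripper":15,"travel":[0,0,-12],"twist":[0,0,0]},{"gripper":15,"travel":[0,0,-12],"twist":[0,0,0]},{"gripper":15,"travel":[0,0,-12],"twist":[0,0,0]},{"gripper":15,"travel":[0,0,-12],"twist":[0,0,0]},{"gripper":15,"travel":[0,0,-4],"twist":[0,0,0]}]'
python3 -m crank '[{"gripper":15,"travel":[0,0,0],"twist":[0,0,0]},{"gripper":15,"travel":[0,0,0],"twist":[0,0,0]},{"gripper":15,"travel":[0,0,0],"twist":[0,0,0]}]'
python3 w.py w3;python3 - <<'E'
from h import *
for n in("scene","top"): cv2.imwrite(f"pics/{n}3.png",bot.camera(n)[:,:,::-1])
a=cv2.imread("pics/scene3.png")
cv2.imwrite("pics/v3.png",np.hstack([cv2.resize(cv2.imread("pics/w3.png"),(480,360)),cv2.resize(a[140:290,270:390],(288,360),interpolation=cv2.INTER_CUBIC)]))
E
```

```text
time: 6.45
ee_pos: [0.5387, 0.0195, 0.2453]
tcp_rot: [179.9, -0.0, 90.1]
wrist_force: [0.9, 0.3, -2.1]
opening: 0.023
grasp_force: 39.3
time: 6.82
ee_pos: [0.5382, 0.0195, 0.2438]
tcp_rot: [-180.0, 0.0, 90.1]
wrist_force: [-0.2, -0.2, -1.8]
opening: 0.0229
grasp_force: 39.3
6.825 [0.5382324  0.01951621 0.24383101] [-1.79957397e+02  1.69571909e-03  9.01138294e+01] [-0.17661973 -0.24383845 -1.78583936]
```

View pics/v3.png

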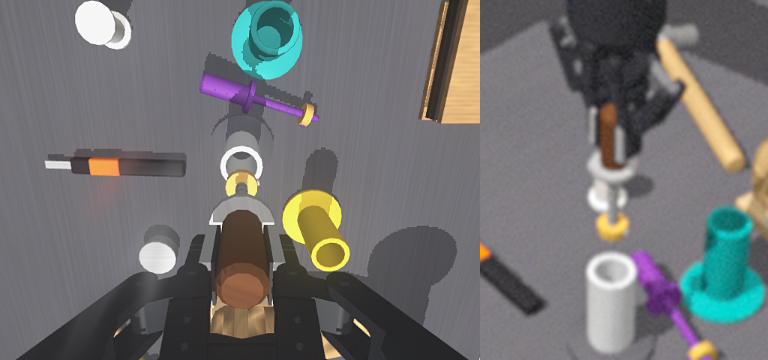

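The gauge is held upright and clear of its stand; the collar is at about (321,248) in the wrist view, with the rod tip just above it.

```bash
python3 -m crank '[{"gripper":15,"travel":[-15,-1.4,0],"twist":[0,0,0]},{"gripper":15,"travel":[-25,0,0],"twist":[0,0,0]},{"gripper":15,"travel":[-35,0,0],"twist":[0,0,0]},{"gripper":15,"travel":[-35,0,0],"twist":[0,0,0]},{"gripper":15,"travel":[-35,0,0],"twist":[0,0,0]},{"gripper":15,"travel":[-35,0,0],"twist":[0,0,0]},{"gripper":15,"travel":[-35,0,0],"twist":[0,0,0]},{"gripper":15,"travel":[-30,0,0],"twist":[0,0,0]},{"gripper":15,"travel":[-16,0,0],"twist":[0,0,0]},{"gripper":15,"travel":[-10,0,0],"twist":[0,0,0]},{"gripper":15,"travel":[0,0,0],"twist":[0,0,0]},{"gripper":15,"travel":[0,0,0],"twist":[0,0,0]}]'
python3 w.py w4;python3 - <<'E'
from h import *
c=np.load('pics/w4.npy',allow_pickle=True).item(); p=bot.get_obs()["ee_pos"]
for n,q in(("tip",p-[0,0,.1087]),("flange under",p-[0,0,.0207]),("handletop",p+[0,0,.0413]),("bore",np.array([.5368,-.2513,.105]))): print(n,proj(c,q).round(1))
a=cv2.imread("pics/w4.png"); cv2.imwrite("pics/w4c.png",cv2.resize(a[150:300,230:430],(800,600),interpolation=cv2.INTER_CUBIC))
for n in("scene","top"): cv2.imwrite(f"pics/{n}4.png",bot.camera(n)[:,:,::-1])
E
```

```text
time: 8.48
ee_pos: [0.5376, -0.2508, 0.2444]
tcp_rot: [180.0, -0.0, 90.2]
wrist_force: [-0.3, -0.6, -1.7]
opening: 0.0234
grasp_force: 39.4
8.475 [ 0.53761306 -0.25080806  0.24441089] [ 1.79996300e+02 -7.89722883e-03  9.01562288e+01] [-0.30349124 -0.57353802 -1.65832513]
tip [322.1 234.8]
flange under [322.2 293.8]
handletop [322.2 384. ]
bore [321.  222.8]
```

View pics/w4c.png

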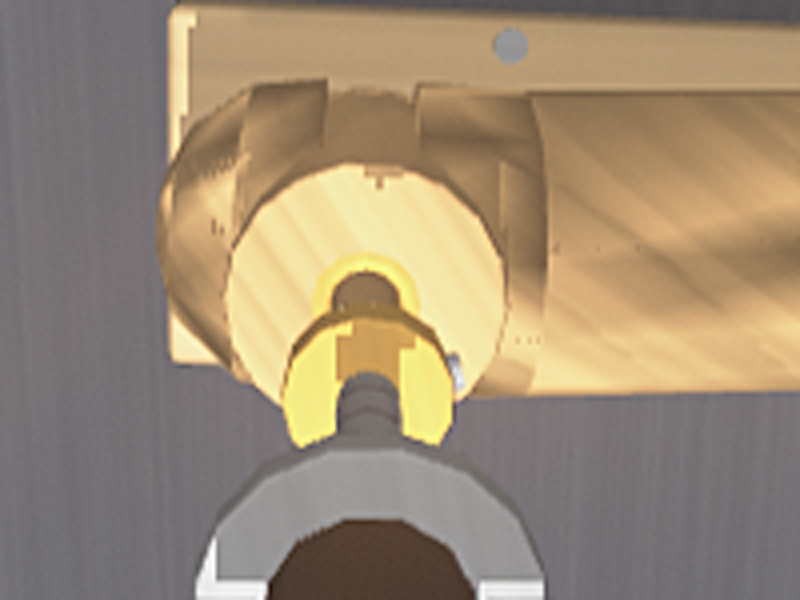

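The bore is at crop (366,304), i.e. wrist pixel (321.1,225.7). The collar, flange and rod lie on a common axis at u≈322.2. Next I measure the gauge relative to the bore, using collar and flange edges in this view and the scene view.

```bash
python3 - <<'E'
from h import *
c=np.load('pics/w4.npy',allow_pickle=True).item(); p=np.array([.5376,-.2508,.2444])
print("bore wrist",onplane(c,321.1,225.7,.105))
def vtop(r,z,y0): # topmost image row of a circle
    t=np.linspace(0,2*np.pi,181); P=np.array([proj(c,np.array([p[0]+r*np.cos(a),y0+r*np.sin(a),z])) for a in t]); return P[:,1].min().round(1),np.ptp(P[:,0]).round(1)
for dy in(-.003,0,.003):
    print(dy,"flange under",vtop(.02,p[2]-.0207,p[1]+dy),"top",vtop(.02,p[2]-.0147,p[1]+dy),[("collar under",s,vtop(.0135,p[2]-.1087+s,p[1]+dy)) for s in(.012,.018,.024)],"htop",vtop(.012,p[2]+.0413,p[1]+dy))
s=bot.calibration("scene"); tip=p-[0,0,.1087]
print("scene tip",proj(s,tip),"bore",proj(s,np.array([.5368,-.2513,.105])),"collar c",proj(s,tip+[0,0,.02]))
a=cv2.imread("pics/scene4.png"); x,y=221,290
A=cv2.resize(a[y-50:y+50,x-50:x+50],(400,400),interpolation=cv2.INTER_CUBIC)
w=cv2.imread("pics/w4.png")[340:440,270:370]
cv2.imwrite("pics/v4.png",np.hstack([A,cv2.resize(w,(400,400),interpolation=cv2.INTER_CUBIC)]))
E
```

```text
bore wrist [ 0.53688348 -0.25353064  0.105     ]
-0.003 flange under (np.float64(259.5), np.float64(86.5)) top (np.float64(264.7), np.float64(89.3)) [('collar under', 0.012, (np.float64(225.0), np.float64(41.8))), ('collar under', 0.018, (np.float64(227.8), np.float64(42.7))), ('collar under', 0.024, (np.float64(230.6), np.float64(43.7)))] htop (np.float64(359.4), np.float64(76.8))
0 flange under (np.float64(253.2), np.float64(86.9)) top (np.float64(258.2), np.float64(89.8)) [('collar under', 0.012, (np.float64(220.5), np.float64(41.9))), ('collar under', 0.018, (np.float64(223.1), np.float64(42.9))), ('collar under', 0.024, (np.float64(225.9), np.float64(43.9)))] htop (np.float64(351.0), np.float64(77.3))
0.003 flange under (np.float64(246.9), np.float64(87.4)) top (np.float64(251.6), np.float64(90.3)) [('collar under', 0.012, (np.float64(215.9), np.float64(42.1))), ('collar under', 0.018, (np.float64(218.4), np.float64(43.1))), ('collar under', 0.024, (np.float64(221.1), np.float64(44.1)))] htop (np.float64(342.3), np.float64(78.0))
scene tip [220.26238102 309.94053964] bore [221.97840247 319.63576048] collar c [218.79423473 303.31096228]
```

View pics/v4.png

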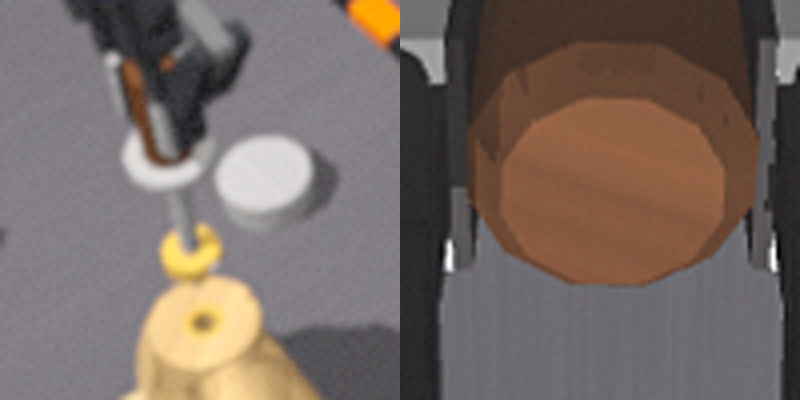

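```bash
python3 -m crank '[{"gripper":15,"travel":[0,-0.6,5],"twist":[0,0,0]},{"gripper":15,"travel":[0,0,8],"twist":[0,0,0]},{"gripper":15,"travel":[0,0,8],"twist":[0,0,0]},{"gripper":15,"travel":[0,0,5],"twist":[0,0,0]},{"gripper":15,"travel":[0,0,2],"twist":[0,0,0]},{"gripper":15,"travel":[0,0,0],"twist":[0,0,0]},{"gripper":15,"travel":[0,0,0],"twist":[0,0,0]}]' 60
python3 -m crank '[{"gripper":15,"travel":[0,0,1],"twist":[0,0,0]},{"gripper":15,"travel":[0,0,1],"twist":[0,0,0]},{"gripper":15,"travel":[0,0,1],"twist":[0,0,0]},{"gripper":15,"travel":[0,0,1],"twist":[0,0,0]},{"gripper":15,"travel":[0,0,0],"twist":[0,0,0]},{"gripper":15,"travel":[0,0,0],"twist":[0,0,0]}]'
```

```text
time: 9.5
ee_pos: [0.537, -0.2516, 0.2166]
tcp_rot: [180.0, 0.0, 90.1]
wrist_force: [-0.4, -0.7, -2.8]
opening: 0.0225
grasp_force: 58.8
time: 10.25
ee_pos: [0.5369, -0.2515, 0.2123]
tcp_rot: [180.0, 0.0, 90.1]
wrist_force: [0.1, -0.6, -2.0]
opening: 0.0224
grasp_force: 58.8
```

```bash
python3 -m crank '[{"gripper":15,"travel":[0,0,1],"twist":[0,0,0]},{"gripper":15,"travel":[0,0,1],"twist":[0,0,0]},{"gripper":15,"travel":[0,0,1],"twist":[0,0,0]},{"gripper":15,"travel":[0,0,0],"twist":[0,0,0]},{"gripper":15,"travel":[0,0,0],"twist":[0,0,0]}]'
python3 -m crank '[{"gripper":15,"travel":[0,0,1],"twist":[0,0,0]},{"gripper":15,"travel":[0,0,1],"twist":[0,0,0]},{"gripper":15,"travel":[0,0,1],"twist":[0,0,0]},{"gripper":15,"travel":[0,0,0],"twist":[0,0,0]},{"gripper":15,"travel":[0,0,0],"twist":[0,0,0]}]'
```

```text
time: 10.88
ee_pos: [0.5369, -0.2515, 0.2093]
tcp_rot: [-180.0, 0.0, 90.1]
wrist_force: [0.7, 0.5, -1.3]
opening: 0.0229
grasp_force: 58.8
time: 11.5
ee_pos: [0.5369, -0.2515, 0.2063]
tcp_rot: [180.0, -0.0, 90.1]
wrist_force: [0.4, 0.0, -1.2]
opening: 0.0226
grasp_force: 58.8
```

```bash
python3 -m crank '[{"gripper":15,"travel":[0,0,2],"twist":[0,0,0]},{"gripper":15,"travel":[0,0,2],"twist":[0,0,0]},{"gripper":15,"travel":[0,0,2],"twist":[0,0,0]},{"gripper":15,"travel":[0,0,2],"twist":[0,0,0]},{"gripper":15,"travel":[0,0,2],"twist":[0,0,0]},{"gripper":15,"travel":[0,0,2],"twist":[0,0,0]},{"gripper":15,"travel":[0,0,0],"twist":[0,0,0]},{"gripper":15,"travel":[0,0,0],"twist":[0,0,0]}]'
python3 -m crank '[{"gripper":15,"travel":[0,0,2],"twist":[0,0,0]},{"gripper":15,"travel":[0,0,2],"twist":[0,0,0]},{"gripper":15,"travel":[0,0,2],"twist":[0,0,0]},{"gripper":15,"travel":[0,0,2],"twist":[0,0,0]},{"gripper":15,"travel":[0,0,2],"twist":[0,0,0]},{"gripper":15,"travel":[0,0,2],"twist":[0,0,0]},{"gripper":15,"travel":[0,0,0],"twist":[0,0,0]},{"gripper":15,"travel":[0,0,0],"twist":[0,0,0]}]'
```

```text
time: 12.5
ee_pos: [0.537, -0.2515, 0.1944]
tcp_rot: [180.0, 0.0, 90.1]
wrist_force: [-1.7, 0.4, 2.9]
opening: 0.0227
grasp_force: 59.3
time: 13.5
ee_pos: [0.5369, -0.2515, 0.1819]
tcp_rot: [-180.0, -0.0, 90.1]
wrist_force: [-0.6, -0.2, -0.7]
opening: 0.023
grasp_force: 59.0
```

```bash
python3 -m crank '[{"gripper":15,"travel":[0,0,1],"twist":[0,0,0]},{"gripper":15,"travel":[0,0,1],"twist":[0,0,0]},{"gripper":15,"travel":[0,0,1],"twist":[0,0,0]},{"gripper":15,"travel":[0,0,1],"twist":[0,0,0]},{"gripper":15,"travel":[0,0,1],"twist":[0,0,0]}]'
python3 -m crank '[{"gripper":15,"travel":[0,0,0],"twist":[0,0,0]},{"gripper":15,"travel":[0,0,0],"twist":[0,0,0]},{"gripper":15,"travel":[0,0,0],"twist":[0,0,0]}]'
python3 -m crank '[{"gripper":15,"travel":[0,0,1],"twist":[0,0,0]},{"gripper":15,"travel":[0,0,1],"twist":[0,0,0]},{"gripper":15,"travel":[0,0,1],"twist":[0,0,0]}]'
python3 -m crank '[{"gripper":15,"travel":[0,0,0],"twist":[0,0,0]},{"gripper":15,"travel":[0,0,0],"twist":[0,0,0]}]'
python3 w.py w5; python3 - <<'E'
import cv2
a=cv2.imread("pics/w5.png"); cv2.imwrite("pics/w5c.png",cv2.resize(a[140:340,220:420],(600,600),interpolation=cv2.INTER_CUBIC))
E
```

```text
time: 14.12
ee_pos: [0.5369, -0.2515, 0.1773]
tcp_rot: [-180.0, 0.0, 90.1]
wrist_force: [-1.7, 0.2, 3.1]
opening: 0.0229
grasp_force: 59.4
time: 14.5
ee_pos: [0.5369, -0.2515, 0.1771]
tcp_rot: [-180.0, -0.0, 90.1]
wrist_force: [-0.5, -0.7, 1.7]
opening: 0.0223
grasp_force: 59.3
time: 14.88
ee_pos: [0.5369, -0.2515, 0.1743]
tcp_rot: [-180.0, 0.0, 90.1]
wrist_force: [-2.5, -0.1, 3.1]
opening: 0.0226
grasp_force: 59.4
time: 15.12
ee_pos: [0.5369, -0.2515, 0.1742]
tcp_rot: [-180.0, -0.0, 90.1]
wrist_force: [-2.0, -0.4, 2.2]
opening: 0.023
grasp_force: 59.3
15.125 [ 0.53691817 -0.25148932  0.17415056] [-1.79990691e+02 -2.32759610e-03  9.01141855e+01] [-1.99854457 -0.35260998  2.16982897]
```

View pics/w5c.png

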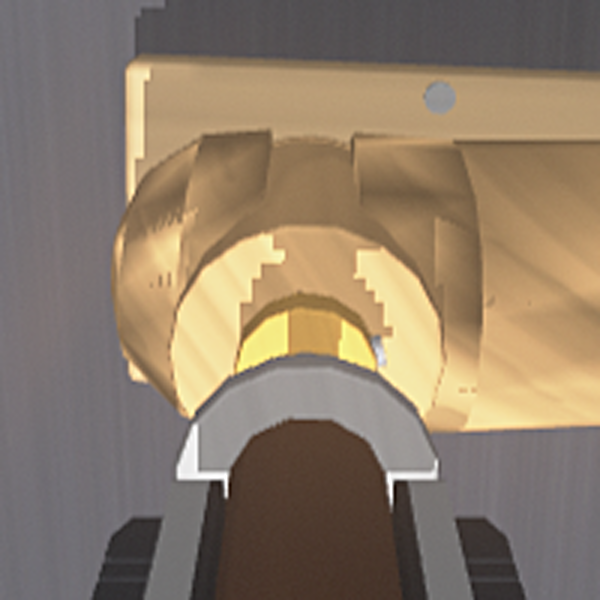

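The collar now sits on the brass rim with the rod in the bore, and the gauge looks upright. I'll go on with fine steps and a force check between moves.

```bash
cat > ck.py <<'E'
import sys
from workcell import bot
o=bot.get_obs(); f=o["wrist_force"][2]; print("%.2f z%.4f f%.1f"%(o["time"],o["ee_pos"][2],f)); sys.exit(f>6.5)
E
python3 -m crank '[{"gripper":15,"travel":[0,0,0.5],"twist":[0,0,0]},{"gripper":15,"travel":[0,0,0.5],"twist":[0,0,0]},{"gripper":15,"travel":[0,0,0.5],"twist":[0,0,0]},{"gripper":15,"travel":[0,0,0.5],"twist":[0,0,0]}]' >/dev/null && python3 ck.py &&
python3 -m crank '[{"gripper":15,"travel":[0,0,0.5],"twist":[0,0,0]},{"gripper":15,"travel":[0,0,0.5],"twist":[0,0,0]}]' >/dev/null && python3 ck.py &&
python3 -m crank '[{"gripper":15,"travel":[0,0,0.25],"twist":[0,0,0]},{"gripper":15,"travel":[0,0,0.25],"twist":[0,0,0]}]' >/dev/null && python3 ck.py &&
python3 -m crank '[{"gripper":15,"travel":[0,0,0.25],"twist":[0,0,0]},{"gripper":15,"travel":[0,0,0.25],"twist":[0,0,0]}]' >/dev/null && python3 ck.py &&
python3 -m crank '[{"gripper":15,"travel":[0,0,0.25],"twist":[0,0,0]},{"gripper":15,"travel":[0,0,0.25],"twist":[0,0,0]}]' >/dev/null && python3 ck.py &&
python3 -m crank '[{"gripper":15,"travel":[0,0,0.25],"twist":[0,0,0]},{"gripper":15,"travel":[0,0,0.25],"twist":[0,0,0]}]' >/dev/null && python3 ck.py &&
python3 -m crank '[{"gripper":15,"travel":[0,0,0.25],"twist":[0,0,0]},{"gripper":15,"travel":[0,0,0.25],"twist":[0,0,0]}]' >/dev/null && python3 ck.py &&
python3 -m crank '[{"gripper":15,"travel":[0,0,0.25],"twist":[0,0,0]},{"gripper":15,"travel":[0,0,0.25],"twist":[0,0,0]}]' >/dev/null && python3 ck.py &&
python3 -m crank '[{"gripper":15,"travel":[0,0,0.25],"twist":[0,0,0]},{"gripper":15,"travel":[0,0,0.25],"twist":[0,0,0]}]' >/dev/null && python3 ck.py &&
python3 -m crank '[{"gripper":15,"travel":[0,0,0.25],"twist":[0,0,0]},{"gripper":15,"travel":[0,0,0.25],"twist":[0,0,0]}]' >/dev/null && python3 ck.py
```

```text
15.68 z0.1723 f3.4False
```

```bash
sed -i 's/sys.exit(f>6.5)/sys.exit(int(f>6.5))/' ck.py
python3 -m crank '[{"gripper":15,"travel":[0,0,0.5],"twist":[0,0,0]},{"gripper":15,"travel":[0,0,0.5],"twist":[0,0,0]}]' >/dev/null && python3 ck.py &&
python3 -m crank '[{"gripper":15,"travel":[0,0,0.25],"twist":[0,0,0]},{"gripper":15,"travel":[0,0,0.25],"twist":[0,0,0]}]' >/dev/null && python3 ck.py &&
python3 -m crank '[{"gripper":15,"travel":[0,0,0.25],"twist":[0,0,0]},{"gripper":15,"travel":[0,0,0.25],"twist":[0,0,0]}]' >/dev/null && python3 ck.py &&
python3 -m crank '[{"gripper":15,"travel":[0,0,0.25],"twist":[0,0,0]},{"gripper":15,"travel":[0,0,0.25],"twist":[0,0,0]}]' >/dev/null && python3 ck.py &&
python3 -m crank '[{"gripper":15,"travel":[0,0,0.25],"twist":[0,0,0]},{"gripper":15,"travel":[0,0,0.25],"twist":[0,0,0]}]' >/dev/null && python3 ck.py &&
python3 -m crank '[{"gripper":15,"travel":[0,0,0.25],"twist":[0,0,0]},{"gripper":15,"travel":[0,0,0.25],"twist":[0,0,0]}]' >/dev/null && python3 ck.py &&
python3 -m crank '[{"gripper":15,"travel":[0,0,0.25],"twist":[0,0,0]},{"gripper":15,"travel":[0,0,0.25],"twist":[0,0,0]}]' >/dev/null && python3 ck.py &&
python3 -m crank '[{"gripper":15,"travel":[0,0,0.25],"twist":[0,0,0]},{"gripper":15,"travel":[0,0,0.25],"twist":[0,0,0]}]' >/dev/null && python3 ck.py &&
python3 -m crank '[{"gripper":15,"travel":[0,0,0.25],"twist":[0,0,0]},{"gripper":15,"travel":[0,0,0.25],"twist":[0,0,0]}]' >/dev/null && python3 ck.py
```

```text
15.93 z0.1713 f3.3
16.18 z0.1708 f2.9
16.43 z0.1703 f2.9
16.68 z0.1698 f3.5
16.93 z0.1693 f3.4
17.18 z0.1688 f3.4
17.43 z0.1683 f3.3
17.68 z0.1678 f2.6
17.93 z0.1673 f3.5
```

```bash
python3 -m crank '[{"gripper":15,"travel":[0,0,0.25],"twist":[0,0,0]},{"gripper":15,"travel":[0,0,0.25],"twist":[0,0,0]}]' >/dev/null && python3 ck.py &&
python3 -m crank '[{"gripper":15,"travel":[0,0,0.25],"twist":[0,0,0]},{"gripper":15,"travel":[0,0,0.25],"twist":[0,0,0]}]' >/dev/null && python3 ck.py &&
python3 -m crank '[{"gripper":15,"travel":[0,0,0.25],"twist":[0,0,0]},{"gripper":15,"travel":[0,0,0.25],"twist":[0,0,0]}]' >/dev/null && python3 ck.py &&
python3 -m crank '[{"gripper":15,"travel":[0,0,0.25],"twist":[0,0,0]},{"gripper":15,"travel":[0,0,0.25],"twist":[0,0,0]}]' >/dev/null && python3 ck.py &&
python3 -m crank '[{"gripper":15,"travel":[0,0,0.25],"twist":[0,0,0]},{"gripper":15,"travel":[0,0,0.25],"twist":[0,0,0]}]' >/dev/null && python3 ck.py &&
python3 -m crank '[{"gripper":15,"travel":[0,0,0.25],"twist":[0,0,0]},{"gripper":15,"travel":[0,0,0.25],"twist":[0,0,0]}]' >/dev/null && python3 ck.py &&
python3 -m crank '[{"gripper":15,"travel":[0,0,0.25],"twist":[0,0,0]},{"gripper":15,"travel":[0,0,0.25],"twist":[0,0,0]}]' >/dev/null && python3 ck.py &&
python3 -m crank '[{"gripper":15,"travel":[0,0,0.25],"twist":[0,0,0]},{"gripper":15,"travel":[0,0,0.25],"twist":[0,0,0]}]' >/dev/null && python3 ck.py &&
python3 -m crank '[{"gripper":15,"travel":[0,0,0.25],"twist":[0,0,0]},{"gripper":15,"travel":[0,0,0.25],"twist":[0,0,0]}]' >/dev/null && python3 ck.py &&
python3 -m crank '[{"gripper":15,"travel":[0,0,0.25],"twist":[0,0,0]},{"gripper":15,"travel":[0,0,0.25],"twist":[0,0,0]}]' >/dev/null && python3 ck.py &&
python3 -m crank '[{"gripper":15,"travel":[0,0,0.25],"twist":[0,0,0]},{"gripper":15,"travel":[0,0,0.25],"twist":[0,0,0]}]' >/dev/null && python3 ck.py &&
python3 -m crank '[{"gripper":15,"travel":[0,0,0.25],"twist":[0,0,0]},{"gripper":15,"travel":[0,0,0.25],"twist":[0,0,0]}]' >/dev/null && python3 ck.py &&
python3 -m crank '[{"gripper":15,"travel":[0,0,0.25],"twist":[0,0,0]},{"gripper":15,"travel":[0,0,0.25],"twist":[0,0,0]}]' >/dev/null && python3 ck.py &&
python3 -m crank '[{"gripper":15,"travel":[0,0,0.25],"twist":[0,0,0]},{"gripper":15,"travel":[0,0,0.25],"twist":[0,0,0]}]' >/dev/null && python3 ck.py &&
python3 -m crank '[{"gripper":15,"travel":[0,0,0.25],"twist":[0,0,0]},{"gripper":15,"travel":[0,0,0.25],"twist":[0,0,0]}]' >/dev/null && python3 ck.py &&
python3 -m crank '[{"gripper":15,"travel":[0,0,0.25],"twist":[0,0,0]},{"gripper":15,"travel":[0,0,0.25],"twist":[0,0,0]}]' >/dev/null && python3 ck.py
```

```text
18.18 z0.1667 f3.3
18.43 z0.1663 f2.7
18.68 z0.1658 f4.3
18.93 z0.1653 f3.2
19.18 z0.1648 f3.7
19.43 z0.1643 f2.1
19.68 z0.1638 f3.3
19.93 z0.1633 f4.2
20.18 z0.1628 f4.2
20.43 z0.1623 f3.3
20.68 z0.1618 f2.7
20.93 z0.1612 f3.4
21.18 z0.1608 f3.4
21.43 z0.1603 f2.4
21.68 z0.1597 f3.6
21.93 z0.1593 f3.4
```

```bash
python3 -m crank '[{"gripper":15,"travel":[0,0,0.25],"twist":[0,0,0]},{"gripper":15,"travel":[0,0,0.25],"twist":[0,0,0]}]' >/dev/null && python3 ck.py &&
python3 -m crank '[{"gripper":15,"travel":[0,0,0.25],"twist":[0,0,0]},{"gripper":15,"travel":[0,0,0.25],"twist":[0,0,0]}]' >/dev/null && python3 ck.py &&
python3 -m crank '[{"gripper":15,"travel":[0,0,0.25],"twist":[0,0,0]},{"gripper":15,"travel":[0,0,0.25],"twist":[0,0,0]}]' >/dev/null && python3 ck.py &&
python3 -m crank '[{"gripper":15,"travel":[0,0,0.25],"twist":[0,0,0]},{"gripper":15,"travel":[0,0,0.25],"twist":[0,0,0]}]' >/dev/null && python3 ck.py &&
python3 -m crank '[{"gripper":15,"travel":[0,0,0.25],"twist":[0,0,0]},{"gripper":15,"travel":[0,0,0.25],"twist":[0,0,0]}]' >/dev/null && python3 ck.py &&
python3 -m crank '[{"gripper":15,"travel":[0,0,0.25],"twist":[0,0,0]},{"gripper":15,"travel":[0,0,0.25],"twist":[0,0,0]}]' >/dev/null && python3 ck.py &&
python3 -m crank '[{"gripper":15,"travel":[0,0,0.25],"twist":[0,0,0]},{"gripper":15,"travel":[0,0,0.25],"twist":[0,0,0]}]' >/dev/null && python3 ck.py &&
python3 -m crank '[{"gripper":15,"travel":[0,0,0.25],"twist":[0,0,0]},{"gripper":15,"travel":[0,0,0.25],"twist":[0,0,0]}]' >/dev/null && python3 ck.py &&
python3 -m crank '[{"gripper":15,"travel":[0,0,0.25],"twist":[0,0,0]},{"gripper":15,"travel":[0,0,0.25],"twist":[0,0,0]}]' >/dev/null && python3 ck.py &&
python3 -m crank '[{"gripper":15,"travel":[0,0,0.25],"twist":[0,0,0]},{"gripper":15,"travel":[0,0,0.25],"twist":[0,0,0]}]' >/dev/null && python3 ck.py
```

```text
22.18 z0.1591 f6.3
22.43 z0.1590 f9.0
```

```bash
python3 -m crank '[{"gripper":15,"travel":[0,0,0],"twist":[0,0,0]},{"gripper":15,"travel":[0,0,0],"twist":[0,0,0]}]' |grep force
python3 -m crank '[{"gripper":15,"travel":[0,0,0.25],"twist":[0,0,0]},{"gripper":15,"travel":[0,0,0.25],"twist":[0,0,0]}]' |grep force
python3 -m crank '[{"gripper":15,"travel":[0,0,0],"twist":[0,0,0]},{"gripper":15,"travel":[0,0,0],"twist":[0,0,0]}]'
```

```text
wrist_force: [-4.2, -0.0, 9.0]
grasp_force: 60.0
wrist_force: [-4.7, 0.6, 11.1]
grasp_force: 60.4
time: 23.18
ee_pos: [0.5371, -0.2516, 0.1589]
tcp_rot: [179.9, 0.0, 90.1]
wrist_force: [-4.6, 1.1, 10.4]
opening: 0.0228
grasp_force: 60.3
```

```bash
python3 -m crank '[{"gripper":15,"travel":[0,0,0.3],"twist":[0,0,0]},{"gripper":15,"travel":[0,0,0],"twist":[0,0,0]},{"gripper":15,"travel":[0,0,0],"twist":[0,0,0]},{"gripper":15,"travel":[0,0,0],"twist":[0,0,0]}]' |grep force
python3 -m crank '[{"gripper":15,"travel":[0,0,0],"twist":[0,0,0]},{"gripper":15,"travel":[0,0,0],"twist":[0,0,0]},{"gripper":15,"travel":[0,0,0],"twist":[0,0,0]},{"gripper":15,"travel":[0,0,0],"twist":[0,0,0]},{"gripper":15,"travel":[0,0,0],"twist":[0,0,0]},{"gripper":15,"travel":[0,0,0],"twist":[0,0,0]},{"gripper":15,"travel":[0,0,0],"twist":[0,0,0]},{"gripper":15,"travel":[0,0,0],"twist":[0,0,0]},{"gripper":15,"travel":[0,0,0],"twist":[0,0,0]},{"gripper":15,"travel":[0,0,0],"twist":[0,0,0]},{"gripper":15,"travel":[0,0,0],"twist":[0,0,0]},{"gripper":15,"travel":[0,0,0],"twist":[0,0,0]}]'
python3 -m crank '[{"gripper":15,"travel":[0,0,0],"twist":[0,0,0]},{"gripper":15,"travel":[0,0,0],"twist":[0,0,0]},{"gripper":15,"travel":[0,0,0],"twist":[0,0,0]},{"gripper":15,"travel":[0,0,0],"twist":[0,0,0]}]' |grep force
```

```text
wrist_force: [-5.0, 0.7, 11.0]
grasp_force: 60.5
time: 25.18
ee_pos: [0.5371, -0.2516, 0.1589]
tcp_rot: [179.9, 0.0, 90.1]
wrist_force: [-5.5, 0.9, 11.1]
opening: 0.0226
grasp_force: 60.5
wrist_force: [-4.6, 0.6, 11.2]
grasp_force: 60.5
```

```bash
python3 -m crank '[{"gripper":15,"travel":[0,0,0],"twist":[0,0,0]},{"gripper":15,"travel":[0,0,0],"twist":[0,0,0]},{"gripper":15,"travel":[0,0,0],"twist":[0,0,0]}]' 20
python3 -m crank '[{"gripper":60,"travel":[0,0,0],"twist":[0,0,0]},{"gripper":60,"travel":[0,0,0],"twist":[0,0,0]},{"gripper":60,"travel":[0,0,0],"twist":[0,0,0]},{"gripper":60,"travel":[0,0,0],"twist":[0,0,0]},{"gripper":60,"travel":[0,0,0],"twist":[0,0,0]},{"gripper":60,"travel":[0,0,0],"twist":[0,0,0]},{"gripper":60,"travel":[0,0,0],"twist":[0,0,0]},{"gripper":60,"travel":[0,0,0],"twist":[0,0,0]}]'
python3 w.py w6; python3 - <<'E'
from h import *
a=cv2.imread("pics/w6.png")[200:440,200:440]; s=bot.camera("scene")[:,:,::-1]; cv2.imwrite("pics/scene6.png",s)
cv2.imwrite("pics/v6.png",np.hstack([cv2.resize(a,(400,400)),cv2.resize(s[240:340,170:270],(400,400),interpolation=cv2.INTER_CUBIC)]))
E
```

```text
time: 26.05
ee_pos: [0.5371, -0.2516, 0.1589]
tcp_rot: [179.9, 0.0, 90.1]
wrist_force: [-4.8, 1.6, 11.7]
opening: 0.0229
grasp_force: 60.5
time: 27.05
ee_pos: [0.5369, -0.2515, 0.1575]
tcp_rot: [180.0, 0.0, 90.1]
wrist_force: [0.6, 0.0, 0.6]
opening: 0.0597
grasp_force: 0.0
27.05 [ 0.5369422  -0.25149125  0.15751255] [1.79996362e+02 1.20702785e-03 9.01154561e+01] [0.62252758 0.02331221 0.60701047]
```

View pics/v6.png

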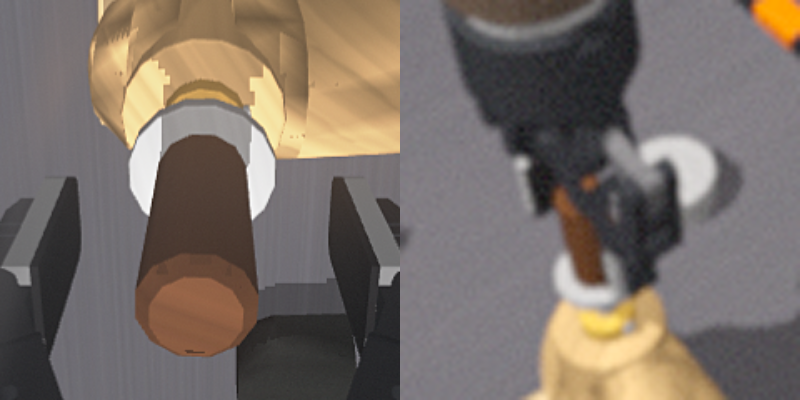

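Released: the gauge stands upright with its collar on the rim and clear of both fingers. I'll withdraw straight up.

```bash
python3 -m crank '[{"gripper":70,"travel":[0,0,-6],"twist":[0,0,0]},{"gripper":70,"travel":[0,0,-10],"twist":[0,0,0]},{"gripper":70,"travel":[0,0,-12],"twist":[0,0,0]},{"gripper":70,"travel":[0,0,-12],"twist":[0,0,0]},{"gripper":70,"travel":[0,0,-12],"twist":[0,0,0]},{"gripper":70,"travel":[0,0,-12],"twist":[0,0,0]},{"gripper":70,"travel":[0,0,-12],"twist":[0,0,0]},{"gripper":70,"travel":[0,0,-12],"twist":[0,0,0]},{"gripper":70,"travel":[0,0,-12],"twist":[0,0,0]},{"gripper":70,"travel":[0,0,-10],"twist":[0,0,0]},{"gripper":70,"travel":[0,0,0],"twist":[0,0,0]},{"gripper":70,"travel":[0,0,0],"twist":[0,0,0]}]'
python3 w.py w7; python3 - <<'E'
from h import *
a=cv2.imread("pics/w7.png"); s=bot.camera("scene")[:,:,::-1]
cv2.imwrite("pics/v7.png",np.hstack([cv2.resize(a,(480,360)),cv2.resize(s[240:340,180:260],(288,360),interpolation=cv2.INTER_CUBIC)]))
E
```

```text
time: 28.65
ee_pos: [0.5369, -0.2515, 0.267]
tcp_rot: [-180.0, -0.0, 90.1]
wrist_force: [-0.2, -0.1, -0.7]
opening: 0.07
grasp_force: 0.0
28.65 [ 0.53689263 -0.25150093  0.26704714] [-1.79971244e+02 -1.50421551e-02  9.01090604e+01] [-0.23719613 -0.08906326 -0.65264403]
```

View pics/v7.png

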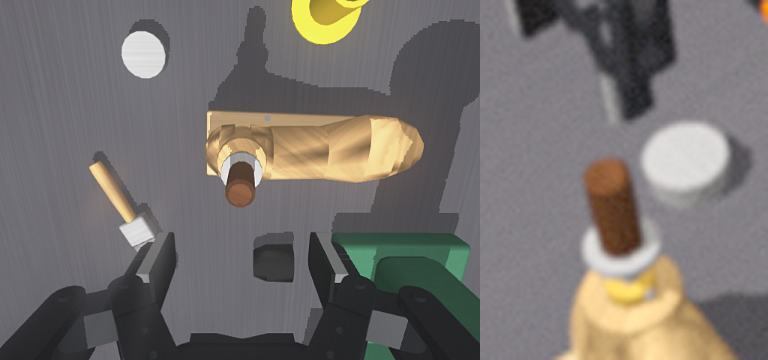

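The gauge stands in the bore with its collar on the rim, and the gripper is well clear.

```bash
python3 -c "
from workcell import bot
print(bot.job_done())"
```

```text
the job is handed in; nothing more can be done
None
```

The job is handed in (no verdict came back): the gauge was pressed on the bottom of the longer last's bore for over two seconds at an estimated 7–13 N (from the wrist force), then released, and the last pictures show it upright with its stop on the rim; the bore is about 55 mm deep.

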